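# Lever open the titrator's pump cover

## Robot

A 6-joint arm with a two-finger parallel gripper is mounted at the origin on the work surface. World frame = base frame: x ahead of the robot, y to its left, z up, the work surface at z = 0. Lengths are in mm, angles in rad, forces in N, time in s.
With the tool pointing down it reaches from about 350 to 975 mm from the base axis. Payload 7.1 kg.
Tool frame: the origin (TCP) lies on the front face of the gripper's body, between the roots of the fingers; the fingertips stand 80 mm ahead of it and the grasp point (between the pads) lies 61 mm ahead of it (env.tips_ahead is the distance from the TCP to the fingertips, in mm); z points along the fingers, y is the direction in which the jaws open and shut (so a half turn about z gives the same grasp; the last joint's range is limited). The gripper opens to 88 mm and grips with 3 to 60 N. Pads are 20 mm wide; open, the fingers measure 115 mm over their backs; the gripper's body (75 mm by 178 mm) begins 61 mm behind the grasp point.
Start: joints at [-1.227, 0.423, 1.63, -0, 1.089, -0.019], TCP at [221.825, -584.294, 302.675] pointing down, gripper open.
Joint ranges: [-3, 3], [-0.9, 2.11], [0.09, 2.58], [-1.31, 4.45], [0.11, 2.69], [-2.54, 2.54]. Speed limits (rad/s): [2.39, 2.39, 3.01, 3.14, 3.14, 3.14].

## Interface

Orientations are given as a unit quaternion [x, y, z, w].
In Python, from station import env, set_gripper, viewer, workorder gives the robot as it stands. Calls block until the motion is done:
- env.reach(position, orientation): joint-space move of the TCP to a pose.
- env.move_l(position, rot=None, rate=150, f_stop=None): straight line of the TCP; rot=None keeps the orientation; rate is the mean speed in mm/s. With f_stop (N) it stops when the force on the tool has changed by that much, and returns True; else False.
- env.move_joints(angles): joint-space move.
- set_gripper(opening): finger opening in mm; the grip force is fixed at half the most; returns when the fingers have stopped.
- env.hold(seconds).
- env.ik(position, orientation): joint angles nearest the present ones, or None.
- env.read_state(): the state.
- viewer.camera(name): name is "side" or "top"; returns the picture (480x640x3 uint8, blue, green, red); there is no depth.
- viewer.camera_params(name): a dict with "fx", "fy", "cx", "cy" (pixels), "dist" ([k1, k2, p1, p2, k3] as OpenCV has them; the pictures are not rectified), "pose" (4x4, takes a point from camera to world coordinates). Camera axes: x right, y up, looking along -z (the intrinsics and any distortion apply to the point x, -y, -z); pixel columns grow to the right and rows downward; lengths in mm; the calibration is good to about 2 mm. A picture is of the moment at which its call begins. camera_params takes no time and is no camera call.
A pose or a line that the arm cannot do raises env.IKError and nothing moves.
- workorder.sign_off(): hands the job in, once; it reports no verdict.
The state is a dict: "time_s": time; "qpos": joint angles; "dq": joint speeds; "tau": joint torques, N m; "tool_pos": TCP position; "orientation": TCP orientation; "force": force on the tool from outside, world axes, zero at the start; "wrist_torque": the same for the moment, N m; "width": finger opening in mm.
Only numpy, scipy, OpenCV 4.12 (cv2) and the standard library are available. Lean on these libraries where they do the work, as an engineer would, in place of code of your own. Each camera call takes 0.05 s, during which the arm holds its last target. There are 200 camera calls.

## Task

Pick up the flat spatula, put its blade into the notch in the front rim of the bench titrator, and lever up the snap-shut pump cover. Swing the cover with the blade until it stands fully open, upright or leaning back; only the spatula may touch the cover, never the gripper or arm. Then lay the spatula down flat on the bench, clear of the titrator, and leave the scoop, flask and reagent bottle where they stand.

Things in the scene. Friction and masses are not known exactly. Their poses are not given: they have to be found in the camera images.
- titrator: White box-shaped instrument fixed on the bench, 218 (x) by 230 (y) by 110 (z) mm. Origin: centre of its underside; front faces -x, towards the robot, at yaw 0. On the right (-y) of its top a grey cover lies flush in a white rim over a hollow pump bay (parts in it stay below 80 mm). On the left display and keys; glass burette column to 231 mm height at (70, 72) mm.
- notch (a point): Middle of the front lower edge of the notch in the front rim, at (-109, -40, 95) mm in the titrator's frame, axes the same. The notch is 60 mm wide, cut through the 14 mm thick rim, open upwards; its floor (sill) is 95 mm above the bench. The shut cover's underside is 9 mm above the sill and begins 14 mm behind this point; behind the sill the bay is hollow, so a blade can slide in along +x.
- cover (a joint): Cover's hinge angle, rad: 0 shut, grows as its front edge rises, 1.57 upright, stop at 1.9. Grey plastic plate without handle, 125 mm deep from hinge to front edge, 127 mm wide, 6 mm thick, 0.22 kg. The hinge is stiff (0.22 N m friction): the cover stays at whatever angle it is left.
- cover_edge (a point): Middle of the cover's lower front edge, moving with the cover; axes as the titrator's when shut. Shut, it lies 14 mm behind and 9 mm above the notch point. Two spring ball catches under the front corners, 45 mm either side, hold the cover shut: it takes about 10 N of lift at this edge to start it, and the catches have let go once the edge has risen about 6 mm.
- cover_hinge (a point): Middle of the cover's hinge line, 104 mm above the bench, level with the shut cover's underside and 125 mm behind its front edge. The hinge axis is the titrator's y; the point's axes turn with the cover.
- spatula: Flat spatula lying loose on the bench, about 0.14 kg: black plastic handle of rectangular section, 120 (x) by 24 (y) by 22 (z) mm, and in line with it a stiff flat steel blade 105 mm long, 20 wide, 3 thick, its mid-plane 11 mm above the handle's underside. Origin: centre of the handle's underside; x points to the blade's tip, z up. Centre of mass about 22 mm ahead of the origin.
- blade_tip (a point): Middle of the end edge of the spatula's blade, at (165, 0, 11) mm in the spatula's frame; axes as the spatula's.
- handle_end (a point): Centre of the rear end of the spatula's handle, at (-60, 0, 11) mm in the spatula's frame.
- scoop: Bystander: steel spoon-shaped scoop, 200 mm long, loose on the bench, on the other side of the titrator from the spatula. Origin: centre of its underside; x towards the bowl.
- reagent: Bystander: black reagent bottle with a paper label, 70 mm across, 160 mm high, standing loose. Origin: centre of its foot.
- flask: Bystander: conical glass flask, 82 mm across the foot, 122 mm high, standing loose. Origin: centre of its foot.
Not all that is in view belongs to the job. Of the things like the spatula, leave any that is pink; of the rest the larger one is meant.

How it is judged (in metres and radians):
On the way:
1. the blade has levered the cover off its catches: cover more than 0.1 rad open and carried by the spatula (value of joint cover above 0.1 rad and contact force between spatula and titrator above 0.3 N), for 0.05 s.
At the end, for the whole second after the job is handed in: The cover stands open by more than 1.45 rad (83 degrees; upright is 1.57); the spatula lies at rest flat on the bench (both its ends between 0 and 30 mm above the bench) and does not touch the titrator (value of joint cover above 1.45 rad and height (world z) of blade_tip between 0 and 0.03 m and height (world z) of handle_end between 0 and 0.03 m and linear speed of spatula below 0.02 m/s and contact force between spatula and titrator below 0.1 N).
It fails at once if the gripper's fingers touch the cover (contact force between the fingers and cover above 0.5 N).
It fails at once if the arm or the gripper touches the cover (contact force between the arm and cover above 0.5 N).
It fails at once if the scoop is pushed more than 30 mm from its place (distance of scoop from where it was at the start of the episode above 0.03 m).
It fails at once if the reagent bottle is pushed more than 30 mm from its place or tipped over (distance of reagent from where it was at the start of the episode above 0.03 m or angle between reagent's own z axis and vertical above 0.5 rad).
It fails at once if the flask is pushed more than 30 mm from its place or tipped over (distance of flask from where it was at the start of the episode above 0.03 m or angle between flask's own z axis and vertical above 0.5 rad).
It also fails if it takes over 67 s, if anything falls off the work surface, if the arm or the gripper's body presses on something with over 40 N, if the wrist force passes 120 N, or if a joint passes its speed limit or range.

## Working session

There is one attempt and no reset: what is moved stays moved. The work goes in short steps, each a Python script; the robot and the scene stay as the last script left them, time stands still between calls to the robot, and variables do not carry over. Pictures are saved under pics/ and viewed, about 8 in all and at most 12, crops included, and the job is handed in when it is done.

```bash
ls; mkdir -p pics; python3 - <<'E'
from station import env, viewer
import cv2, numpy as np
np.set_printoptions(precision=2,suppress=True)
for n in("side","top"):
    cv2.imwrite(f"pics/{n}0.png",viewer.camera(n)); print(n,viewer.camera_params(n))
s=env.read_state(); print(s["time_s"],s["tool_pos"],s["orientation"],s["force"])
E
```

```text
pics
side {'fx': 501.58259708560297, 'fy': 501.58259708560297, 'cx': 315.97232797575435, 'cy': 239.65474080889257, 'dist': array([-0.05,  0.  ,  0.  ,  0.  ,  0.  ]), 'pose': array([[ -0.89,   0.22,  -0.4 ,  97.8 ],
       [ -0.45,  -0.47,   0.76, 893.85],
       [ -0.02,   0.85,   0.52, 693.21],
       [  0.  ,   0.  ,   0.  ,   1.  ]])}
top {'fx': 566.7053157943562, 'fy': 566.7053157943562, 'cx': 322.4284672036811, 'cy': 229.87400512365824, 'dist': array([-0.03,  0.  ,  0.  ,  0.  ,  0.  ]), 'pose': array([[  -0.01,    0.99,   -0.1 ,  400.29],
       [  -1.  ,   -0.01,    0.  ,   -7.13],
       [   0.  ,    0.1 ,    1.  , 1421.73],
       [   0.  ,    0.  ,    0.  ,    1.  ]])}
0.1 [ 221.67 -583.94  301.99] [ 0.98  0.18 -0.   -0.  ] [-0.01 -1.05 -0.29]
```

View pics/top0.png

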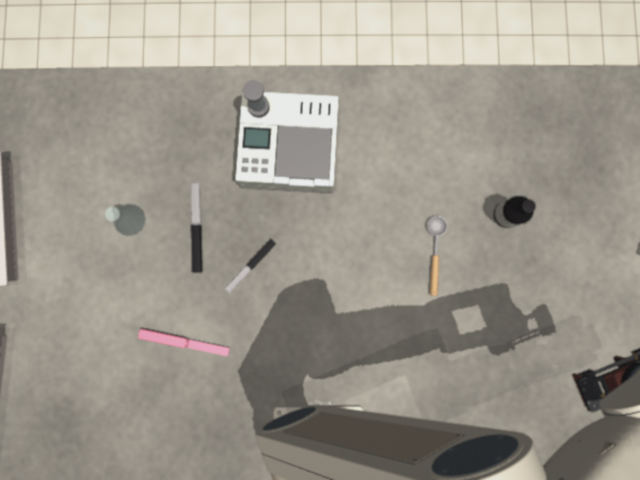

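View pics/side0.png

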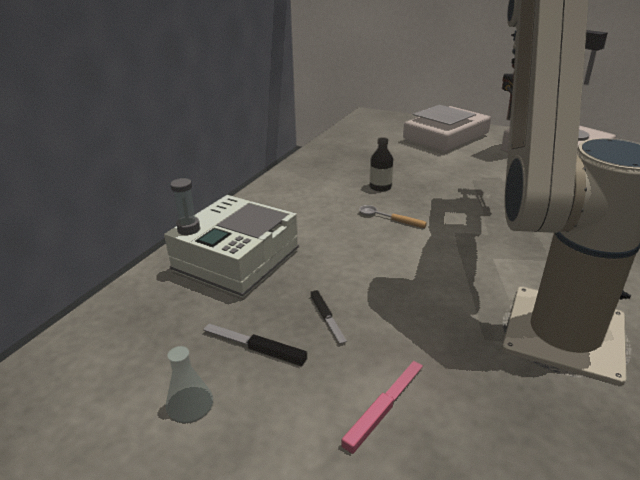

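The top picture shows three spatula-like things: black/steel at (197,228), about 88 px long; a smaller black/steel one at (250,265), about 66 px; and a pink one at (185,342). Pink is excluded, so the larger black one at (197,228) is meant. The titrator is at (288,140), with the notch near (302,182). I'll confirm in a crop and measure.

```bash
cat > h.py <<'E'
import cv2, numpy as np
from station import env, viewer, set_gripper, workorder
from scipy.spatial.transform import Rotation as R
np.set_printoptions(precision=2,suppress=True)
P={n:viewer.camera_params(n) for n in("side","top")}
def ray(n,uv):
    p=P[n];K=np.array([[p["fx"],0,p["cx"]],[0,p["fy"],p["cy"]],[0,0,1]])
    q=cv2.undistortPoints(np.float64(uv).reshape(-1,1,2),K,p["dist"]).reshape(-1,2)
    d=np.c_[q[:,0],-q[:,1],-np.ones(len(q))]@p["pose"][:3,:3].T
    return p["pose"][:3,3],d
def plane(n,uv,z):
    o,d=ray(n,uv); return o+d*((z-o[2])/d[:,2])[:,None]
def proj(n,X):
    p=P[n];K=np.array([[p["fx"],0,p["cx"]],[0,p["fy"],p["cy"]],[0,0,1]])
    c=(np.atleast_2d(X)-p["pose"][:3,3])@p["pose"][:3,:3]*[1,-1,-1]
    return cv2.projectPoints(c,np.zeros(3),np.zeros(3),K,p["dist"])[0].reshape(-1,2)
E
python3 - <<'E'
from h import *
im=cv2.imread("pics/top0.png"); 
hsv=cv2.cvtColor(im,cv2.COLOR_BGR2HSV); g=hsv[...,2]
def blob(mask,box):
    m=np.zeros_like(g);x0,y0,x1,y1=box;m[y0:y1,x0:x1]=mask[y0:y1,x0:x1]*255
    c=max(cv2.findContours(m,cv2.RETR_EXTERNAL,cv2.CHAIN_APPROX_NONE)[0],key=cv2.contourArea)
    return c
c=blob(g<55,(170,170,220,290)); print("handle",cv2.minAreaRect(c)); H=plane("top",c,22)[:,:2]
print(cv2.minAreaRect(np.float32(H)))
c=blob((g>135),(180,170,212,226)); print("blade",cv2.minAreaRect(c)); 
print(cv2.minAreaRect(np.float32(plane("top",c,12.5)[:,:2])))
c=blob(g>165,(230,85,345,195)); print("tit",cv2.boxPoints(cv2.minAreaRect(c))); print(cv2.minAreaRect(np.float32(plane("top",c,110)[:,:2])))
c=blob((g<125)&(g>70),(270,120,335,182)); print("cover",cv2.boxPoints(cv2.minAreaRect(c))); print(cv2.minAreaRect(np.float32(plane("top",c,110)[:,:2])))
print("g rows at col300",g[172:196,302]); print("blade col",g[180:190,196],g[200,186:206])
cv2.imwrite("pics/crop1.png",cv2.resize(im[85:300,130:345],None,fx=2.75,fy=2.75,interpolation=cv2.INTER_CUBIC))
E
```

```text
handle ((196.4832763671875, 248.4147491455078), (45.06732177734375, 8.310894012451172), 88.36341857910156)
((496.8374328613281, 301.0625305175781), (112.02239227294922, 20.656633377075195), 2.4566876888275146)
blade ((195.5, 197.49998474121094), (54.99999237060547, 30.999996185302734), 90.0)
((625.8895263671875, 307.81903076171875), (141.63558959960938, 78.6224594116211), 0.7884995937347412)
tit [[235.17 181.62]
 [241.25  81.38]
 [339.68  87.34]
 [333.6  187.58]]
((760.4903564453125, 69.82138061523438), (232.34654235839844, 243.46270751953125), 86.31549072265625)
cover [[275. 169.]
 [275. 169.]
 [275. 169.]
 [275. 169.]]
((676.4075317382812, 99.61041259765625), (0.0, 0.0), 0.0)
g rows at col300 [150 150 151 151 148 143 153 205 231 236 237 236 230 195 143 118 118 116
 117 124 141 153 157 158]
blade col [151 151 160 174 185 187 187 188 189 188] [152 152 152 153 158 168 180 184 185 186 188 189 179 157 144 148 150 151
 150 151]
```

View pics/crop1.png

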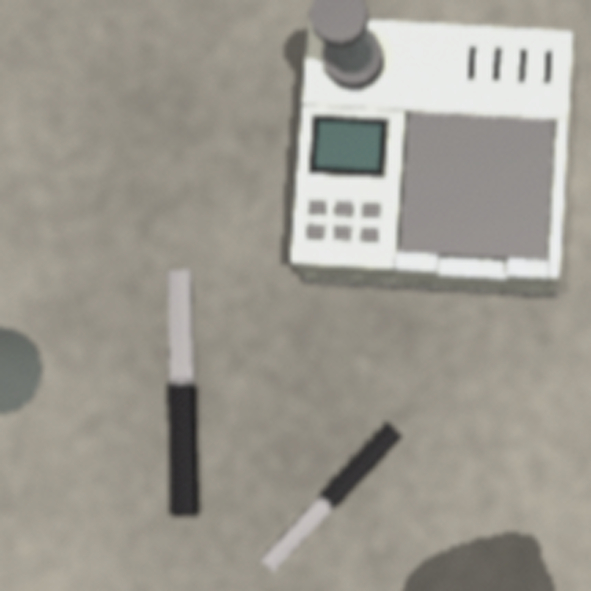

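The crop confirms it: the larger black/steel spatula has its handle at crop (168–198, 382–515) and its blade tip at (180,270). The notch is the bright gap at crop (438–505, 258–277). Next I'll do the clean localisation.

```bash
python3 - <<'E'
from h import *
im=cv2.imread("pics/top0.png"); hsv=cv2.cvtColor(im,cv2.COLOR_BGR2HSV); g=hsv[...,2].astype(int)
def big(m):
    return max(cv2.findContours(m.astype(np.uint8),cv2.RETR_EXTERNAL,cv2.CHAIN_APPROX_NONE)[0],key=cv2.contourArea)
# cover: mid-grey enclosed by white
m=np.zeros(g.shape,bool); m[122:182,272:336]=(g<190)[122:182,272:336]
m&=np.pad((np.ones((58,66),bool)),((123,g.shape[0]-181),(271,g.shape[1]-337)))
n,l=cv2.connectedComponents(m.astype(np.uint8)); m=l==l[153,304]
c=big(m); print("cover",plane("top",[cv2.minAreaRect(c)[0]],110),cv2.minAreaRect(np.float32(plane("top",c,110)[:,:2])))
# titrator white outline: left/right/front/back edges by line fits
def edge(rows=None,cols=None,lo=0,hi=0,rev=False):
    pts=[]
    for k in (rows if rows is not None else cols):
        p=g[k,lo:hi] if rows is not None else g[lo:hi,k]
        i=np.where(p>195)[0]
        j=(i.max() if rev else i.min())
        o=j+1 if rev else j-1
        if not 0<=o<len(p): continue
        t=(p[j]-195)/(p[j]-p[o]); s=lo+j+(t if rev else -t)
        pts.append((s,k) if rows is not None else (k,s))
    return plane("top",pts,110)[:,:2]
for nm,e,ax in(("right(-y)",edge(rows=range(105,178),lo=300,hi=350,rev=True),0),
            ("back",edge(cols=range(275,330),lo=85,hi=105),1),
            ("front-left",edge(cols=range(242,270),lo=170,hi=195,rev=True),1),
            ("left",edge(rows=range(130,178),lo=225,hi=245),0)):
    a=np.polyfit(e[:,ax],e[:,1-ax],1); print(nm,"slope",a[0],"mid",e.mean(0),"res",np.std(e[:,1-ax]-np.polyval(a,e[:,ax])))
# blade edges per row, handle centreline
pts=[]
for r in range(188,220):
    p=g[r,180:215]-150.; w=np.clip(p,0,None)*(p>12); w[:8]=0;w[26:]=0; pts.append((180+(w*np.arange(35)).sum()/w.sum(),r))
b=plane("top",pts,12.5); print("blade line",np.polyfit(b[:,0],b[:,1],1),b[[0,-1],:2])
pts=[]
for r in range(230,268):
    p=140.-g[r,180:215]; w=np.clip(p,0,None)*(p>20); pts.append((180+(w*np.arange(35)).sum()/w.sum(),r))
b=plane("top",pts,22); print("handle line",np.polyfit(b[:,0],b[:,1],1),b[[0,-1],:2])
print(g[178:188,196],g[220:230,196],g[266:278,197])
E
```

```text
cover [[714.68  34.29 110.  ]] ((715.034912109375, 34.23188781738281), (131.8787384033203, 127.47154998779297), 86.17434692382812)
right(-y) slope -0.06400040126603099 mid [743.05 -43.37] res 0.38678959536690377
back slope 0.06347754857533183 mid [859.33  35.58] res 0.30516579524582477
front-left slope 0.06517106645478431 mid [647.62 145.34] res 0.24121904339360858
left slope -0.0643427620634675 mid [714.34 188.41] res 0.31730292042010216
blade line [  0.04 281.66] [[649.73 309.87]
 [571.01 306.6 ]]
handle line [  0.03 284.31] [[542.32 303.17]
 [450.49 299.89]]
[152 151 151 151 160 174 185 187 187 188] [191 186 176 162 130  82  51  48  47  48] [ 50  50  50  51  50  60  96 132 150 152 149 148]
```

```bash
cat >> h.py <<'E'
# measured: titrator pose, spatula pose
TO=np.array([751.5,71.5,0]); TY=-0.064
GX,GH=38.,83.      # TCP in the spatula frame (x, z)
def sp2tcp(pos,yaw,phi,flip):
    """spatula origin pos, yaw, pitch (tip up) -> TCP pose"""
    r=R.from_euler("ZY",[yaw,-phi]); q=r*R.from_quat([0,1,0,0] if flip else [1,0,0,0])
    return np.asarray(pos)+r.apply([GX,0,GH]), q.as_quat()
def tip_pose(t,phi,flip,off=(165,0,11)):
    """point `off` of the spatula at t (titrator frame), pitch phi -> TCP pose"""
    r=R.from_euler("ZY",[TY,-phi]); w=TO+R.from_euler("z",TY).apply(t)
    return sp2tcp(w-r.apply(off),TY,phi,flip)
E
python3 - <<'E'
from h import *
print("tip",plane("top",[(196,182.6)],12),"junction",plane("top",[(196.3,224.0)],[22]),plane("top",[(196.3,224.0)],[12]),"end",plane("top",[(197,272.3)],22))
sy=.041
O=np.array([496.,303.5,0])
for f in(0,1):
    for a in [sp2tcp(O,sy,0,f),tip_pose((-130,-40,99.5),0,f),tip_pose((-59,-40,99.5),0,f),tip_pose((-66,-40,140),.75,f),tip_pose((40,-40,200),.3,f)]:
        print(f,a[0],env.ik(*a))
E
```

```text
tip [[663.61 307.07  12.  ]] junction [[557.32 302.4   22.  ]] [[558.44 304.62  12.  ]] end [[437.42 298.88  22.  ]]
0 [533.97 305.06  83.  ] [ 0.5   0.71  1.74 -0.    0.68  2.03]
0 [492.47  48.02 171.5 ] [ 0.07  0.44  2.   -0.    0.7   1.71]
0 [563.32  43.48 171.5 ] [ 0.06  0.52  1.84 -0.    0.78  1.69]
0 [541.37  44.88 106.11] [ 0.11  0.64  2.24  3.39  0.49 -1.67]
0 [646.55  38.14 231.25] [ 0.05  0.46  1.79 -0.06  0.59  1.73]
1 [533.97 305.06  83.  ] [ 0.5   0.71  1.74 -0.    0.68 -1.11]
1 [492.47  48.02 171.5 ] [ 0.07  0.44  2.   -0.    0.7  -1.43]
1 [563.32  43.48 171.5 ] [ 0.06  0.52  1.84 -0.    0.78 -1.45]
1 [541.37  44.88 106.11] [0.11 0.64 2.24 3.39 0.49 1.48]
1 [646.55  38.14 231.25] [ 0.05  0.46  1.79 -0.06  0.59 -1.41]
```

```bash
cat >> h.py <<'E'
AL,HG=0.3,24.   # tool leans towards the blade by AL; grasp height over the spatula's underside
SP=np.array([498.,303.5,0]); SY=0.041
def sp2tcp(pos,yaw,phi,flip=1):
    r=R.from_euler("ZY",[yaw,-phi]); q=r*R.from_euler("y",AL)*R.from_quat([0,1,0,0] if flip else [1,0,0,0])
    return np.asarray(pos)+r.apply([GX,0,HG])-61*q.apply([0,0,1]), q.as_quat()
def fs(): s=env.read_state(); return s["time_s"],s["force"],s["wrist_torque"],s["width"]
E
python3 - <<'E'
from h import *
F=(-109,-40,95)
L=[("pick",sp2tcp(SP,SY,0,1)),("pre",tip_pose((-135,-40,99.5),0,1))]
L+=[(f"lev{p}",tip_pose(F,p,1,(115,0,9.5))) for p in(0,.2,.4,.6,.7,.75)]
H=np.array([30,-40,104.])
for th,r,p in((.25,90,.7),(.6,92,.7),(1,95,.65),(1.3,98,.55),(1.6,100,.5),(1.7,100,.45)):
    L.append((f"sw{th}",tip_pose(H+r*np.array([-np.cos(th),0,np.sin(th)]),p,1)))
for n,a in L: print(n,a[0],env.ik(*a))
a=L[0][1]
env.reach(a[0]+[0,0,120],a[1]); print(env.read_state()["qpos"])
env.move_l(a[0]+[0,0,30]); print(env.move_l(a[0],rate=40,f_stop=8),fs())
set_gripper(0); print(fs()); env.move_l(a[0]+[0,0,60],rate=60); print(fs())
im=viewer.camera("side"); cv2.imwrite("pics/side1.png",im[200:460,100:400].repeat(2,0).repeat(2,1))
cv2.imwrite("pics/side1f.png",im); cv2.imwrite("pics/top1f.png",viewer.camera("top"))
E
```

```text
pick [553.98 305.8   82.28] [ 0.44  0.81  1.55  0.13  1.06 -1.25]
pre [505.47  47.19 170.78] [ 0.05  0.55  1.83  0.04  1.07 -1.48]
lev0 [581.31  42.32 167.78] [ 0.04  0.64  1.65  0.03  1.15 -1.48]
lev0.2 [568.06  43.17 154.61] [ 0.05  0.58  1.79  0.01  0.87 -1.47]
lev0.4 [557.68  43.84 139.07] [ 0.06  0.55  1.92 -0.02  0.58 -1.43]
lev0.6 [550.58  44.29 121.77] [ 0.08  0.55  2.03 -0.16  0.27 -1.29]
lev0.7 [548.36  44.44 112.67] [ 0.08  0.56  2.09 -0.54  0.11 -0.9 ]
lev0.75 [547.6   44.49 108.05] None
sw0.25 [562.86  43.51 110.58] [ 0.08  0.58  2.06 -0.46  0.12 -0.98]
sw0.6 [574.11  42.79 140.26] [ 0.08  0.53  2.03 -0.28  0.2  -1.17]
sw1 [598.04  41.25 174.73] [ 0.07  0.49  1.94 -0.13  0.36 -1.33]
sw1.3 [622.83  39.66 202.23] [ 0.06  0.49  1.83 -0.05  0.58 -1.41]
sw1.6 [652.26  37.78 214.26] [ 0.05  0.52  1.73 -0.03  0.7  -1.44]
sw1.7 [662.88  37.1  219.95] [ 0.04  0.53  1.67 -0.02  0.79 -1.45]
[ 0.44  0.65  1.53  0.12  1.24 -1.22]
False (5.0583, array([1.02, 0.2 , 0.11]), array([ 0.09, -0.28,  0.  ]), 87.80076169900151)
(6.0583, array([ 0.23, -1.51,  1.09]), array([-0.05, -0.31,  0.11]), 23.932776928721395)
(7.2083, array([-0.51, -0.07, -1.09]), array([ 0.08, -0.37, -0.02]), 23.502955480128975)
```

View pics/side1.png

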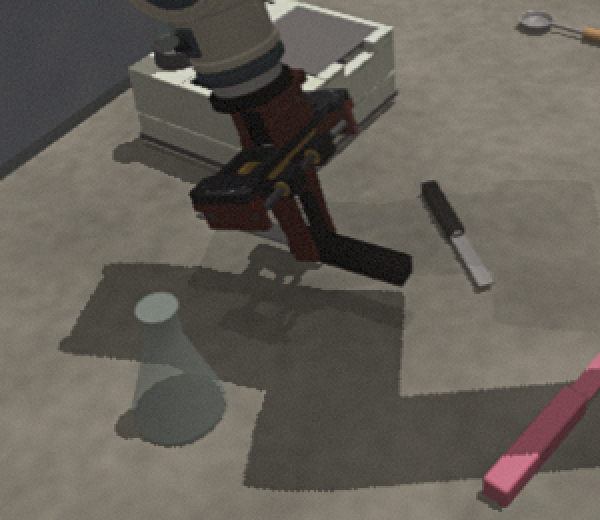

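The spatula is gripped by the front of its handle, with the rear end at crop (408,270). The blade is mostly hidden behind the fingers. I'll move to the pre-insertion pose and compare the tip with its predicted pixels.

```bash
python3 - <<'E'
from h import *
a=sp2tcp(SP,SY,0); r=R.from_euler("z",SY)
for n in("side","top"): print(n,"pred end/tip",proj(n,SP+[0,0,60]+r.apply([[-60,0,11],[165,0,11],[-60,12,0],[-60,-12,22]])))
b=tip_pose((-135,-40,99.5),0)
env.move_l(np.array([b[0][0],a[0][1],190]),rate=180)
env.reach(b[0]+[0,0,40],b[1]); env.move_l(b[0],rate=100); print(fs(),env.read_state()["tool_pos"]-b[0])
r=R.from_euler("z",TY); t=TO+r.apply((-135,-40,99.5)); pts=t+r.apply([[0,10,0],[0,-10,0],[-105,0,0],[-225,0,0],[26,40,-4.5],[26,-20,-4.5]])
out=[]
for n in("side","top"):
    im=viewer.camera(n); cv2.imwrite(f"pics/{n}2f.png",im); p=proj(n,pts); print(n,p)
    c=p[0].astype(int); x0,y0=c-[55,50]; print("crop origin",x0,y0)
    out.append(cv2.resize(im[y0:y0+100,x0:x0+110],None,fx=3.6,fy=3.6,interpolation=cv2.INTER_CUBIC))
cv2.imwrite("pics/m2.png",np.hstack(out))
E
```

```text
side pred end/tip [[303.36 335.93]
 [201.05 304.9 ]
 [300.68 344.66]
 [306.03 327.25]]
top pred end/tip [[191.62 271.52]
 [189.34 178.47]
 [187.68 271.88]
 [195.63 271.16]]Traceback (most recent call last):
  File "<stdin>", line 4, in <module>
TypeError: tip_pose() missing 1 required positional argument: 'flip'
```

```bash
sed -i 's/def tip_pose(t,phi,flip,/def tip_pose(t,phi,flip=1,/' h.py; python3 - <<'E'
from h import *
a=sp2tcp(SP,SY,0)
b=tip_pose((-135,-40,99.5),0)
env.move_l(np.array([b[0][0],a[0][1],190]),rate=180)
env.reach(b[0]+[0,0,40],b[1]); env.move_l(b[0],rate=100); print(fs(),env.read_state()["tool_pos"]-b[0])
r=R.from_euler("z",TY); t=TO+r.apply((-135,-40,99.5)); pts=t+r.apply([[0,10,0],[0,-10,0],[-105,0,0],[-225,0,0],[26,40,-4.5],[26,-20,-4.5]])
out=[]
for n in("side","top"):
    im=viewer.camera(n); cv2.imwrite(f"pics/{n}2f.png",im); p=proj(n,pts); print(n,p)
    c=p[0].astype(int); x0,y0=c-[55,50]; print("crop origin",x0,y0)
    out.append(cv2.resize(im[y0:y0+100,x0:x0+110],None,fx=3.6,fy=3.6,interpolation=cv2.INTER_CUBIC))
cv2.imwrite("pics/m2.png",np.hstack(out))
E
```

```text
(9.3917, array([-0.41, -0.12, -1.56]), array([ 0.04, -0.39,  0.05]), 23.523720062073757) [-0.    0.49 -0.23]
side [[286.53 236.31]
 [291.27 232.41]
 [328.53 246.01]
 [378.   260.56]
 [269.88 241.14]
 [284.45 229.47]]
crop origin 231 186
top [[296.25 195.44]
 [304.71 195.92]
 [297.74 239.97]
 [294.57 291.43]
 [284.39 184.21]
 [309.64 185.64]]
crop origin 241 145
```

View pics/m2.png

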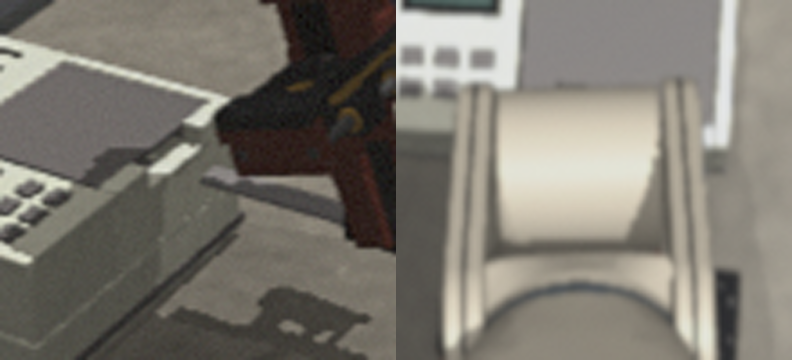

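The side half shows the blade tip at px (287.4,236.3), against (286.5,236.3) predicted. The sill middle is at about (279.5,233.2), against (279.6,233.4). Both fit, so I'll insert and lever.

```bash
python3 - <<'E'
from h import *
b=tip_pose((-59,-40,99.5),0); print(env.move_l(b[0],rate=50,f_stop=6),env.read_state()["tool_pos"]-b[0],fs())
F=(-109,-40,95.)
for p in np.r_[0:.41:.1]:
    c=tip_pose(F,p,1,(115,0,9.5)); env.move_l(c[0],c[1],rate=40); print(p,fs())
viewer_im=viewer.camera("side"); cv2.imwrite("pics/side3.png",cv2.resize(viewer_im[150:330,170:410],None,fx=2.5,fy=2.5))
E
```

```text
False [-0.24  0.02  0.02] (11.1583, array([-0.64, -0.19, -1.01]), array([ 0.03, -0.39, -0.  ]), 23.73751135088682)
0.0 (11.4083, array([ 0.01,  0.16, -2.05]), array([ 0.08, -0.36,  0.04]), 23.483030950000824)
0.1 (11.7917, array([-0.41, -0.06, -1.68]), array([ 0.06, -0.32, -0.05]), 23.951445627333655)
0.2 (12.175, array([3.68, 0.34, 2.21]), array([ 0.02, -0.55,  0.11]), 24.014443355041777)
0.30000000000000004 (12.5583, array([-3.52,  0.49,  0.87]), array([0.1 , 0.22, 0.01]), 23.697698947081317)
0.4 (12.9417, array([-2.45,  0.33,  1.73]), array([0.08, 0.04, 0.01]), 23.466421405504935)
```

View pics/side3.png

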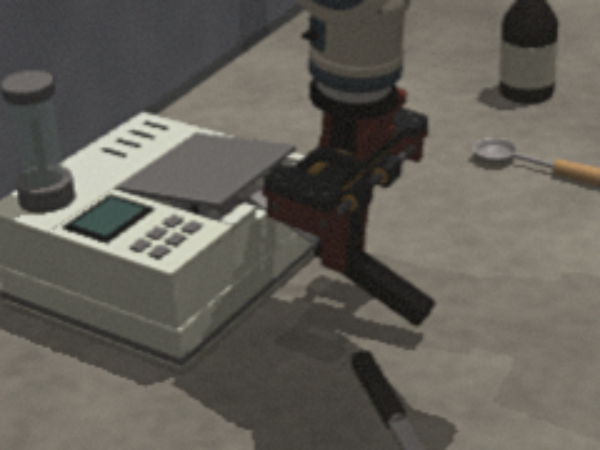

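The cover has popped and is carried by the blade at about 0.15 rad. The gripper body's front edge, near crop (270,190), is about 60 mm from the cover. I'll swing it along the arc now.

```bash
python3 - <<'E'
from h import *
F=(-109,-40,95.); H=np.array([30,-40,104.])
c=tip_pose(F,.55,1,(115,0,9.5)); env.move_l(c[0],c[1],rate=40); print("lev",fs())
for th in np.arange(.25,1.06,.1):
    c=tip_pose(H+98*np.array([-np.cos(th),0,np.sin(th)]),.55); env.move_l(c[0],c[1],rate=50); t,f,m,w=fs(); print(th,t,f,m)
im=viewer.camera("side"); cv2.imwrite("pics/side4.png",cv2.resize(im[120:330,170:410],None,fx=2.5,fy=2.5))
# where the handle's end should be
r=R.from_euler("ZY",[TY,-.55]); w=TO+R.from_euler("z",TY).apply(H+98*np.array([-np.cos(th),0,np.sin(th)]))
p=proj("side",w+r.apply([[-225,0,0],[0,0,0]])); print((p-[170,120])*2.5)
E
```

```text
lev (13.4917, array([-7.31,  1.36, 16.34]), array([0.06, 0.66, 0.02]), 23.775135394665703)
0.25 13.7667 [-1.86  0.53 -3.14] [ 0.11  0.45 -0.  ]
0.35 14.1167 [-1.55  0.46 -3.55] [0.04 0.38 0.01]
0.44999999999999996 14.4667 [-0.68 -0.82 -1.68] [ 0.06  0.19 -0.01]
0.5499999999999999 14.8167 [-1.11  0.34 -1.74] [ 0.06  0.14 -0.03]
0.6499999999999999 15.1667 [-0.64  0.43 -1.93] [ 0.05  0.13 -0.1 ]
0.7499999999999999 15.5167 [-0.78 -0.11 -2.31] [0.1  0.12 0.01]
0.8499999999999999 15.8667 [-0.48 -0.   -1.77] [ 0.01  0.01 -0.01]
0.9499999999999998 16.2167 [ 0.16 -0.84 -1.73] [ 0.08  0.   -0.02]
1.0499999999999998 16.5667 [ 0.06  0.96 -2.05] [ 0.09 -0.01 -0.04]
[[368.33 332.85]
 [188.11 172.49]]
```

View pics/side4.png

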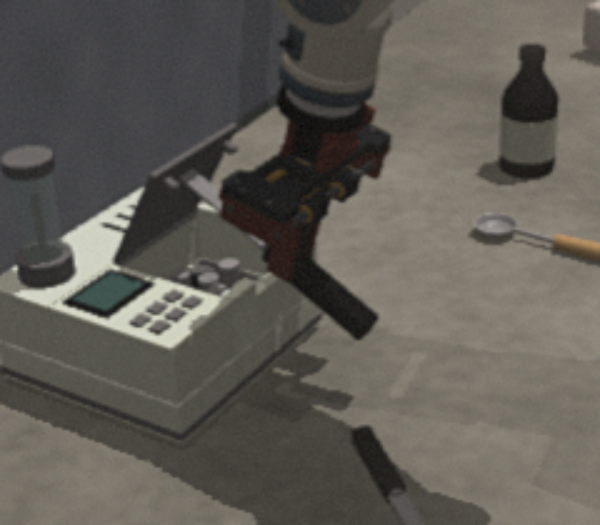

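The cover is about 1 rad open, with the tip under it at crop (190,175), and the handle is where predicted. The gripper is clear, so I'll continue to about 1.72 rad and then back off.

```bash
python3 - <<'E'
from h import *
H=np.array([30,-40,104.])
for th in np.arange(1.15,1.76,.1):
    c=tip_pose(H+98*np.array([-np.cos(th),0,np.sin(th)]),np.interp(th,[1.05,1.75],[.55,.4])); env.move_l(c[0],c[1],rate=50); t,f,m,w=fs(); print(th,t,f,m)
x=R.from_euler("z",TY).apply([-1,0,0]); env.move_l(c[0]+x*140+[0,0,15],rate=120); 
im=viewer.camera("side"); cv2.imwrite("pics/side5.png",cv2.resize(im[100:330,140:420],None,fx=2.5,fy=2.5)); print(fs())
T=lambda q:TO+R.from_euler("z",TY).apply(q)
for th in(1.45,1.57,1.72): print(th,(proj("side",[T(H+[-125*np.cos(th),d,125*np.sin(th)]) for d in(63,-63)])-[140,100])*2.5)
E
```

```text
1.15 16.9917 [-0.43  0.26 -1.63] [ 0.07  0.05 -0.01]
1.25 17.3667 [-0.15  0.25 -1.55] [ 0.12 -0.02  0.01]
1.35 17.7417 [-0.24  0.76 -2.8 ] [ 0.06 -0.02 -0.02]
1.4500000000000002 18.1083 [ 1.2  -0.77 -1.01] [ 0.04 -0.02  0.05]
1.5500000000000003 18.475 [-0.18 -0.14 -1.65] [ 0.11 -0.09 -0.01]
1.6500000000000004 18.8333 [-1.12  0.13 -2.23] [ 0.03 -0.03  0.05]
1.7500000000000004 19.1917 [-0.   -0.51 -1.48] [ 0.08 -0.08 -0.03]
(20.5667, array([ 0.42,  0.  , -1.16]), array([ 0.08, -0.06, -0.02]), 24.023712240817282)
1.45 [[185.7  202.31]
 [271.48 153.41]]
1.57 [[172.75 198.1 ]
 [259.03 149.76]]
1.72 [[157.17 195.47]
 [243.94 147.68]]
```

View pics/side5.png

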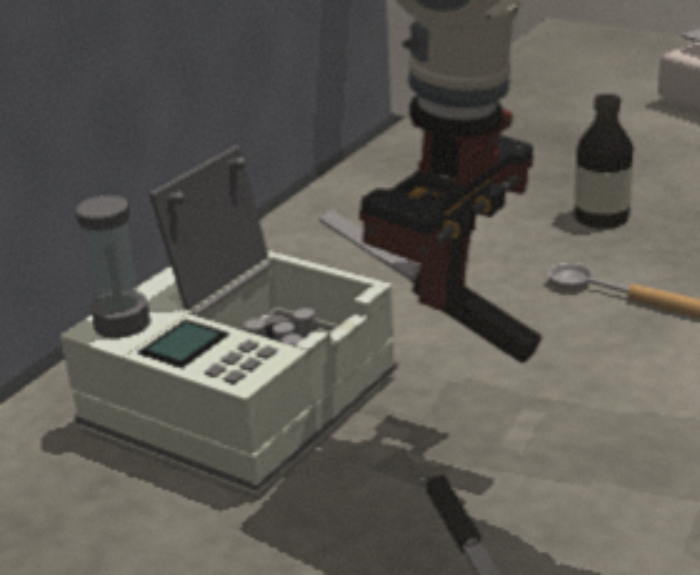

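The cover's free corners are at crop (154,192) and (239,148), which matches about 1.74 rad, and the blade is clear. I'll lay the spatula down in its old place.

```bash
python3 - <<'E'
from h import *
P0=SP+[-20,0,0]; a=sp2tcp(P0,SY,0); p=env.read_state()["tool_pos"]
env.move_l([p[0]-60,p[1]+60,p[2]],rate=150)
env.reach(a[0]+[0,0,130],a[1]); env.move_l(a[0]+[0,0,20],rate=100)
print(env.move_l(a[0]+[0,0,.5],rate=25,f_stop=6),env.read_state()["tool_pos"]-a[0],fs())
set_gripper(60); env.hold(.3)
env.move_l(a[0]-100*R.from_quat(a[1]).apply([0,0,1])+[0,0,40],rate=120)
env.reach([400,-100,450],a[1]); env.hold(.5); print(fs())
r=R.from_euler("z",SY)
for n in("side","top"):
    im=viewer.camera(n); cv2.imwrite(f"pics/{n}6.png",im); print(n,proj(n,P0+r.apply([[-60,0,11],[165,0,11]])))
    if n=="side": s=im
t=im
cv2.imwrite("pics/m6.png",np.hstack([cv2.resize(s[120:420,100:440],(453,400)),cv2.resize(t[70:360,90:340],(345,400))]))
E
```

```text
False [0.07 0.04 0.56] (24.2917, array([-0.48,  0.28, -2.  ]), array([ 0.07, -0.34,  0.03]), 23.9635080948297)
(28.9333, array([ 0.79, -0.03,  0.34]), array([ 0.08, -0.27, -0.01]), 59.822258491656406)
side [[313.92 363.24]
 [213.14 330.79]]
top [[196.99 280.24]
 [194.69 190.79]]
```

View pics/m6.png

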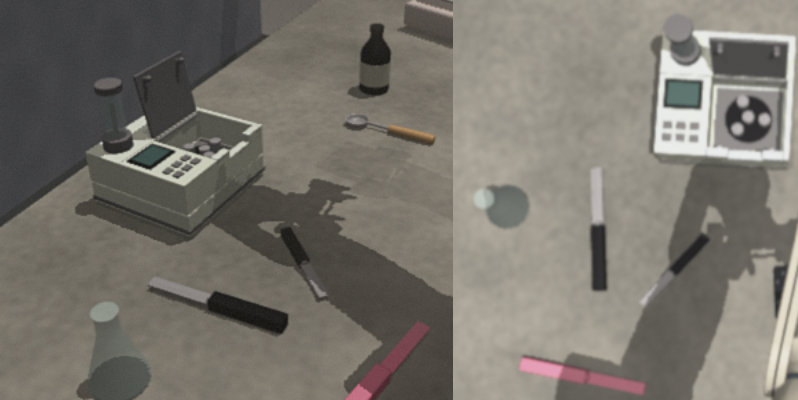

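The spatula lies flat: in the side half its tip is at (150,284) and its end at (287,320), i.e. px (212,333) and (315,360), against (213,331) and (314,363) predicted. The cover is open and leaning back, and the bystanders are in place.

```bash
python3 -c "
from station import workorder; workorder.sign_off()"
```

```text
the job is handed in; nothing more can be done
```

The job is done and handed in, with about 29 s of the 67 s used; the sign-off gave no verdict.

**What I did:** I took the larger black/steel spatula by the front of its handle and slid the blade about 50 mm past the front edge of the notch sill. I pried over that edge until the catches let go, swung the cover up with the blade tip, and backed the blade out. I then laid the spatula down 20 mm nearer the robot than where I found it.

**Last checks:**
- **Cover:** the side picture after backing off puts its free corners where a cover at about 1.74 rad would be (1.45 needed). The final pictures still show it leaning back.
- **Spatula:** it lies flat and well clear of the titrator, with both ends within about 3 px of prediction.
- **Bystanders:** I judged these by eye. The flask, scoop and bottle look unmoved in the final side view; the final top crop covers only the flask.
- **Forces:** the highest reading was about 18 N, at the end of the levering. I only read them between moves, so a short peak could have been missed.
- **Contact with the cover:** the gripper stayed about 60 mm or more from the cover by computed pose, and the pictures showed no contact.

No check failed. One small disagreement: the cover and the housing edges put the titrator's centre about 2.4 mm apart in x. I used a value between them, and the insertion met no resistance.

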